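# Third hand: line up rack blocks and hold them against the sprung stop

## Task

Push the three wooden vial-rack blocks on the jig flush against its fence, so that they stand in a straight row, and then press the row from its open end along the fence against the sprung stop, until the blocks are closed up without gaps and the stop's pointer stands between the two marks on its scale; never drive the stop to its hard end. Finish while still holding that steady push, because I will then screw the blocks together: do not back off or let go. Leave the screwdriver and everything else around where it is.

Things in the scene. Friction and masses are not known exactly. Their poses are not given: they have to be found in the camera images.
- jig: Fixed assembly jig: plywood board 15 mm thick, jig x from -65 to +46 mm, y from -165 to +120 mm. Origin on the desk's top; x points from the robot to the fence, y along the fence to the left, away from the stop, z up. The row is pressed from the left end, which is open (y above +80 mm).
- fence_face (a point): Foot of the front face of the low aluminium fence (14 mm above the board, 14 mm thick, jig y from -110 to +120 mm): on the board's top, 15 mm above the desk, at jig x = +30 mm, y = 0; axes as the jig's. A flush block has its centre 18 mm in front of this face.
- stop_housing (a point): Centre of the top of the grey housing of the sprung stop at the board's right end (56 mm along jig x, 40 mm along jig y, its top 49 mm above the desk), at jig x = +12, y = -145 mm. The white scale with two black cross marks lies on it.
- stop (a joint): How far the sprung stop is pushed in (m): 0 at rest, grows as its plate is pushed to jig -y, 0.032 is its hard end. Spring 0.6 N per mm, no preload. The tip of the brass pointer on the plate is over the first mark of the scale at 0.008 (about 5 N), over the second at 0.020 (about 12 N).
- stop_face (a point): Dark steel pressing plate of the stop, 36 mm wide, 12 mm thick, 30 mm high; axes as the jig's. This point: the foot of its face, which looks to jig +y, mid-width, 16 mm above the desk; at rest at jig x = +12, y = -85 mm. It is in line with flush blocks; in a closed row their centres are 20, 60 and 100 mm from the face.
- block_a: Wooden vial-rack block: 36 mm along its x, 40 mm along its y, 34 mm high, about 120 g, two 14 mm holes (26 mm deep) in its top. Origin at its centre, half-way up, z up. It lies on the board off the fence, turned up to 0.25 rad from the jig's axes. The three blocks are alike, any order is right; at the start a is nearest the stop, c nearest the open end.
- block_b: Wooden vial-rack block like block_a, same size and origin (the middle one at the start).
- block_c: Wooden vial-rack block like block_a, same size and origin (nearest the open end at the start).
- screwdriver: Bystander: screwdriver, 170 mm long, lying on the desk behind the jig, to the left.
- red_cap: Bystander: screw cap, 22 mm across, 13 mm high, on the front left corner of the board (about jig x = -50, y = +105 mm).
- wood_knob: Bystander: turned wooden cap, 37 mm across, 16 mm high, on the board's front right corner in front of the stop's housing (about jig x = -45, y = -130 mm).
- glass_joint: Bystander: small glass joint, 28 mm across, 70 mm high, standing on the desk behind the jig.
- tape_1: Bystander: roll of dark tape lying flat, about 55 mm across, 19 mm high, on the desk to the left of the jig.
- flat_flask: Bystander: small flask, 73 mm across, 121 mm high, on the desk behind the jig, far to the right.
There are look-alikes about, which are no part of the job. What is shaped like the block_b but black is not meant.

How it is judged:
By the outcome, as a careful person would: the job done as asked, in the order asked, and still so for the second after the job is handed in, while the arm keeps its last pose, push and grip.
It also fails if it takes over 51 s, if anything falls off the work surface, if the arm or the gripper's body presses on something with over 40 N, if the wrist force passes 120 N, or if a joint passes its speed limit or range.

## Robot

A 7-joint arm with a two-finger parallel gripper is mounted at the origin on a cart in front of the work surface, level with it; the furniture and walls round the work are solid. World frame = base frame: x ahead of the robot, y to its left, z up, the work surface at z = 0. Lengths are in m, angles in rad, forces in N, time in s.
With the tool pointing down it reaches from about 0.4 to 0.85 m from the base axis. Payload 4.5 kg.
Tool frame: the origin (TCP) lies midway between the tips of the shut fingers; the grasp point (between the pads) lies robot.grip_depth behind it (robot.grip_depth is the distance from the TCP to the grasp point, in m); y points along the fingers, z is the direction in which the jaws open and shut, and the axes are right-handed (so a half turn about y gives the same grasp; the last joint's range is limited). The gripper opens to 85 mm and grips with 20 to 120 N. Pads are 22 mm wide; open, the fingers measure 114 mm over their backs; the gripper's body (76 mm by 85 mm) begins 54 mm behind the grasp point. The pads swing forward as they close: fully open they stand 13 mm farther back than shut.
Start: joints at [-1.155, 0.689, -0.195, 1.565, 0.157, 0.902, -0.215], TCP at [0.233, 0.58, 0.231] pointing down, gripper open.
Joint ranges: [-3.01, 3.01], [-0.46, 2.08], [-1.47, 1.51], [0.13, 2.56], [-1, 4.14], [0.04, 2.09], [-2.66, 2.66]. Speed limits (rad/s): [2.57, 2.57, 3.14, 3.14, 3.14, 3.14, 3.14].

## Interface

Orientations are given as a rotation vector (axis times angle).
In Python, from bench import robot gives the robot as it stands. The module is installed in compiled form; this text tells all that it offers.
- The arm moves only by the tool send_rows, never from a script. Its argument "moves" is text: rows parted by semicolons, each of 7 numbers parted by spaces: the shift along the tool's x, y, z in m, then the turn, a rotation vector about the tool's x, y, z in degrees, then the gripper command: -1 is fully open, 1 is shut, values between are in proportion. In form: x y z rx ry rz claw; .... A call has 1 to 20 rows; each row shifts and turns the commanded pose from where the row before left it, along the tool's axes as they then stand; what a row does not reach is not made up. A row lasts 1/8 s, in which the tool goes at most 62.5 mm and 10.7 degrees, less where a joint would pass 70% of its speed; a pose out of reach is approached as far as the arm can. A call with a gripper value outside its range is refused whole. The fingers move at their own pace and stop on an object; the grip force is fixed at half the most. Time passes only in rows, so rows that do not move let the fingers close. It gives the time, the measured TCP pose, the force and the opening at its end, in the units of the state.
- robot.sense(): the state, without advancing time (a new reading comes with each control period).
- robot.snapshot(name): name is "side" or "top"; returns a dict with "color" (480x640x3 uint8, red, green, blue), "mtx" (3x3 intrinsics, pixels), "R" (3x3) and "t" (3): a world point X has camera coordinates R X + t. Camera axes: x right, y down, z forward; pixel columns grow to the right and rows downward; lengths in m; the calibration is good to about 2 mm. A picture is of the moment at which its call begins. There is no depth.
- robot.hand_in(): hands the job in, once; it reports no verdict.
The state is a dict: "t": time; "joints": joint angles; "qd": joint speeds; "effort": joint torques, N m; "eef_pos": TCP position; "orientation": TCP orientation; "force": force on the tool from outside, world axes, zero at the start; "moment": the same for the moment, N m; "opening": finger opening in m.
Only numpy, scipy, OpenCV 4.12 (cv2) and the standard library are available. Lean on these libraries where they do the work, as an engineer would, in place of code of your own. Each camera call takes 0.05 s, during which the arm holds its last target.

## Working session

There is one attempt and no reset: what is moved stays moved. The work goes in short steps, Python scripts to look and compute and a tool call to move; the robot and the scene stay as the last step left them, time stands still between calls to the robot, and variables do not carry over. Pictures are saved under pics/ and viewed, and the job is handed in when it is done.

Besides the shell and the picture viewer there is one more tool, called as name(argument=value, ...) on one line, values as JSON. send_rows: Moves the arm, as the interface text tells. Its arguments: {"type":"object","properties":{"moves":{"type":"string"}},"required":["moves"]}

```bash
mkdir -p pics
cat > h.py <<'E'
import numpy as np, cv2
from bench import robot
from scipy.spatial.transform import Rotation as Ro
def snap(n,name):
    s=robot.snapshot(n); np.savez('pics/%s.npz'%name,**s)
    cv2.imwrite('pics/%s.png'%name,s['color'][:,:,::-1]); return s
def proj(s,X):
    c=s['R']@np.array(X,float)+s['t']; p=s['mtx']@c; return p[:2]/p[2]
def ray(s,px,z):
    C=-s['R'].T@s['t']; d=s['R'].T@np.linalg.solve(s['mtx'],[px[0],px[1],1.]); return C+d*(z-C[2])/d[2]
E
python3 - <<'E'
from h import *
print(robot.sense(), robot.grip_depth)
for n in('side','top'):
    s=snap(n,n+'0'); print(n,s['mtx'],s['R'],-s['R'].T@s['t'])
E
```

```text
{'t': 0.0, 'joints': array([-1.15515955,  0.69001122, -0.19453179,  1.56636083,  0.15731593,
        0.9024986 , -0.21509949]), 'qd': array([-0.00130672, -0.00040426,  0.00067552,  0.00130036, -0.00045931,
       -0.00159927, -0.00276438]), 'effort': array([-5.43963688e-04, -5.39601982e+01, -1.26628026e+00, -1.58544856e+01,
        9.21365165e-03,  9.65392595e-03,  3.19359856e-06]), 'eef_pos': array([0.23268738, 0.5793592 , 0.23046303]), 'orientation': array([-1.55184512,  0.29973059, -0.29937845]), 'force': array([ 0.37914822, -0.26351825,  0.72179298]), 'moment': array([ 0.02197319,  0.03465354, -0.04749281]), 'opening': 0.08555579330978082} 0.0187
side [[590.67887891   0.         311.02615913]
 [  0.         590.67887891 248.07450607]
 [  0.           0.           1.        ]] [[ 0.96611443 -0.25809524  0.00312277]
 [-0.16815722 -0.63854064 -0.75099201]
 [ 0.19582148  0.72501911 -0.6603039 ]] [ 0.36045552 -0.6971329   0.86824094]
top [[536.64734667   0.         317.89882838]
 [  0.         536.64734667 234.02175943]
 [  0.           0.           1.        ]] [[-0.01629386 -0.99980797 -0.01088686]
 [-0.99788287  0.01694621 -0.06279017]
 [ 0.0629626   0.00984072 -0.99796737]] [0.50606035 0.19831401 1.20107196]
```

View pics/side0.png

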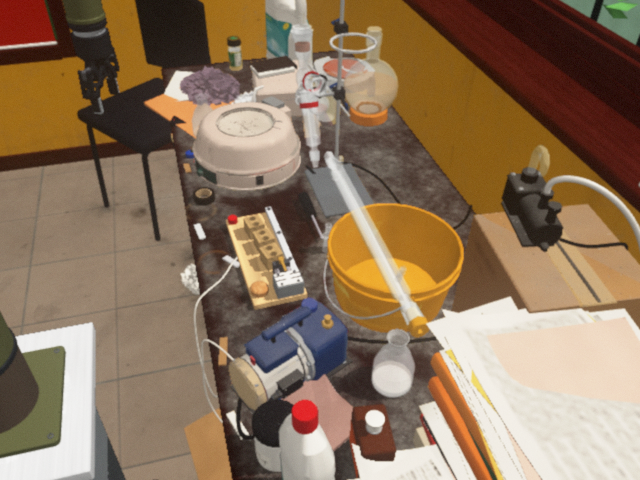

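View pics/top0.png

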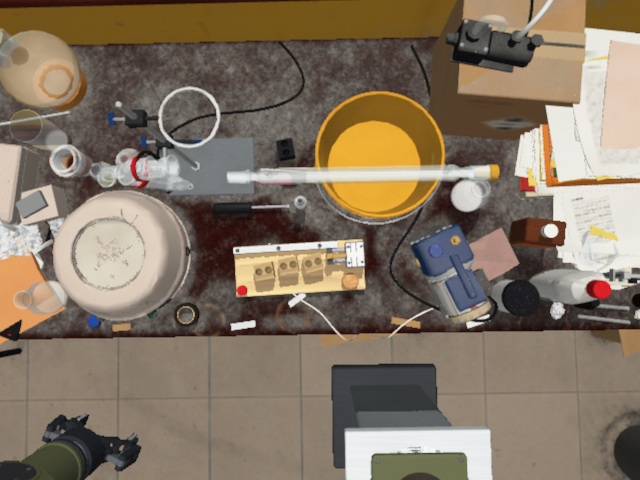

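Run:
```python
import cv2
a=cv2.imread('pics/top0.png')[225:325,220:380]; cv2.imwrite('pics/tc0.png',cv2.resize(a,None,fx=5,fy=5,interpolation=cv2.INTER_CUBIC))
a=cv2.imread('pics/side0.png')[190:320,190:340]; cv2.imwrite('pics/sc0.png',cv2.resize(a,None,fx=4.5,fy=4.5,interpolation=cv2.INTER_CUBIC))
```

```text
(no output)
```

View pics/tc0.png

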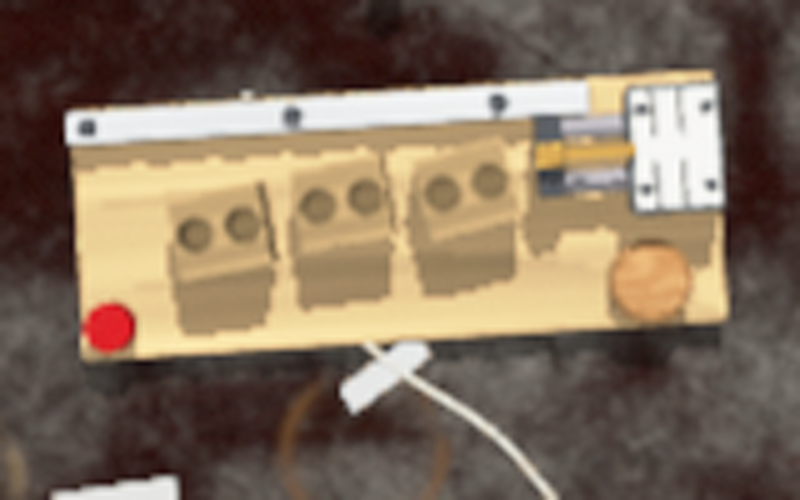

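View pics/sc0.png

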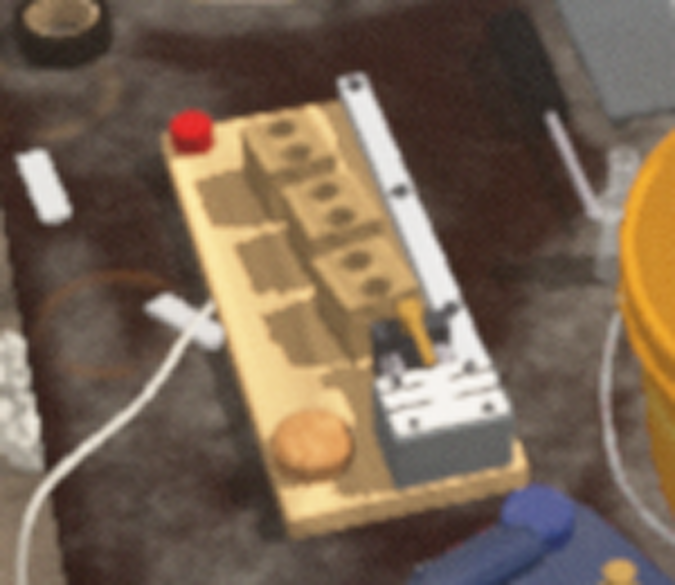

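```bash
cat > jig.py <<'E'
from h import *
from scipy.optimize import least_squares
T=dict(np.load('pics/top0.npz')); S=dict(np.load('pics/side0.npz'))
tp=lambda p:(np.array(p)+.5)/5-.5+[220,225]
sp=lambda p:(np.array(p)+.5)/4.5-.5+[190,190]
obs=[(T,tp((64,112)),(.044,.12,.029)),(T,tp((588,82)),(.044,-.11,.029)),(T,tp((68,146)),(.03,.12,.029)),(T,tp((590,113)),(.03,-.11,.029)),
(T,tp((630,88)),(.04,-.125,.049)),(T,tp((713,84)),(.04,-.165,.049)),(T,tp((724,208)),(-.016,-.165,.049)),(T,tp((637,212)),(-.016,-.125,.049)),
(T,tp((81,360)),(-.065,.12,.015)),(T,tp((727,318)),(-.065,-.165,.015)),(T,tp((713,72)),(.046,-.165,.015)),
(S,sp((338,80)),(.030,.12,.029)),(S,sp((365,74)),(.044,.12,.029)),(S,sp((510,402)),(.04,-.165,.049)),(S,sp((390,437)),(-.016,-.165,.049)),(S,sp((163,140)),(-.065,.12,.015)),(S,sp((288,520)),(-.065,-.165,.015)),(S,sp((525,462)),(.046,-.165,.015))]
def jw(q,p): c,s=np.cos(q[2]),np.sin(q[2]); return np.array([q[0]+c*p[0]-s*p[1],q[1]+s*p[0]+c*p[1],p[2]])
def wj(q,p): c,s=np.cos(q[2]),np.sin(q[2]); d=np.array(p[:2])-q[:2]; return np.array([c*d[0]+s*d[1],-s*d[0]+c*d[1]])
if __name__=='__main__':
    for o in (obs[:11],obs[11:],obs):
        r=least_squares(lambda q:np.concatenate([proj(s,jw(q,p))-u for s,u,p in o]),[.45,.25,0],loss='soft_l1')
        print(r.x, np.round(r.fun.reshape(-1,2),1).tolist())
    q=r.x; np.save('q.npy',q)
    for n,hs in dict(a=[(442,193),(490,181)],b=[(317,206),(365,195)],c=[(195,235),(243,223)]).items():
        P=[wj(q,ray(T,tp(h),.049)) for h in hs]; d=P[0]-P[1]
        print(n,np.round((P[0]+P[1])/2*1000,1),'sp',np.linalg.norm(d),'yaw',np.arctan2(-d[0],d[1]))
    for n,hs in dict(a=[(357,262),(376,287)],b=[(323,190),(340,215)],c=[(282,129),(297,152)]).items():
        P=[wj(q,ray(S,sp(h),.049)) for h in hs]; d=P[0]-P[1]
        print(n,np.round((P[0]+P[1])/2*1000,1),'sp',np.linalg.norm(d),'yaw',np.arctan2(-d[0],d[1]))
    for n,p,z in(('cap',(109,327),.028),('knob',(651,281),.031)): print(n,wj(q,ray(T,tp(p),z)))
E
python3 jig.py
```

```text
[0.51576942 0.27560694 0.04367987] [[0.0, 0.1], [0.1, -0.2], [-0.5, -0.3], [0.1, -0.1], [-0.9, -0.5], [1.1, -0.8], [0.6, 0.5], [-0.7, 0.8], [0.2, 0.1], [0.2, 0.8], [-0.3, -0.3]]
[0.51746174 0.27310507 0.03990414] [[-0.0, -0.9], [-0.2, -0.6], [0.9, 2.4], [0.1, 0.6], [-0.7, -2.1], [-0.7, -0.5], [0.5, 0.5]]
[0.51646901 0.27510137 0.04259597] [[0.3, -0.3], [0.4, -0.5], [-0.2, -0.7], [0.4, -0.3], [-0.7, -0.7], [1.3, -1.0], [0.8, 0.2], [-0.5, 0.5], [0.4, -0.2], [0.4, 0.6], [-0.0, -0.6], [-0.7, -1.3], [-0.9, -1.1], [0.4, 1.8], [-0.4, -0.1], [-1.4, -2.5], [-1.1, -1.1], [-0.0, -0.1]]
a [  0.1 -53.6] sp 0.021217443501789973 yaw 0.18566822716492168
b [-2.5  0.3] sp 0.02111875686022455 yaw 0.16600440179040193
c [-11.6  53.2] sp 0.021208643269284636 yaw 0.18570149881890619
a [  1.6 -59.3] sp 0.01997954808106488 yaw 0.20380283586296605
b [-1.4 -3.9] sp 0.020768130375644074 yaw 0.15904571846348597
c [-9.7 48.3] sp 0.020049981172733527 yaw 0.14492370083868453
cap [-0.05133775  0.10576639]
knob [-0.04515019 -0.13105361]
```

```bash
cat > nav.py <<'E'
from jig import *
q=np.load('q.npy')
def st():
    s=robot.sense(); R=Ro.from_rotvec(s['orientation']); return s,R
def tell(tj=None,z=None,mode='x'):
    s,R=st(); p=s['eef_pos']; j=wj(q,p)
    print('t',round(s['t'],2),'jigpos mm',np.round(j*1000,1),'z',round(p[2]*1000,1),'op',round(s['opening'],4))
    print('joints',np.round(s['joints'],2),'F',np.round(s['force'],1))
    th=q[2]+(0 if mode=='x' else -np.pi/2)
    Rt=Ro.from_euler('z',th)*Ro.from_euler('x',-np.pi/2)
    print('turn deg',np.round(np.rad2deg((R.inv()*Rt).as_rotvec()),2))
    if tj is not None:
        d=jw(q,(tj[0],tj[1],z))-p
        print('shift now',np.round(1e3*R.inv().apply(d),1),'after turn',np.round(1e3*Rt.inv().apply(d),1))
E
python3 - <<'E'
from nav import *
tell((-.055,.053),.15)
tell((-.055,.053),.15,'y')
for p,z in(((190,255),.15),((120,320),.15),((125,318),.05)): print(ray(T,p,z))
E
```

```text
t 0.1 jigpos mm [-270.6  316.1] z 230.5 op 0.0854
joints [-1.16  0.69 -0.19  1.57  0.16  0.9  -0.22] F [ 0.6 -0.6  0.5]
turn deg [ 1.000e-01 -2.431e+01 -2.000e-02]
shift now [ 304.8   80.8 -150.9] after turn [ 215.6   80.5 -263.1]
t 0.1 jigpos mm [-270.6  316.1] z 230.5 op 0.0854
joints [-1.16  0.69 -0.19  1.57  0.16  0.9  -0.22] F [ 0.6 -0.6  0.5]
turn deg [8.000e-02 6.569e+01 6.000e-02]
shift now [ 304.8   80.8 -150.9] after turn [263.1  80.5 215.6]
[0.53538314 0.46037621 0.15      ]
[0.41089638 0.59743768 0.15      ]
[0.40591879 0.62471485 0.05      ]
```

Candidates: wooden blocks at top-view pixels a (313,262), b (288,265) and c (264,271), all on the jig. The black look-alike is at (285,149), behind the jig, and is not meant. The brown bottle at (538,233) is not a block. Crop tc0 confirms the three two-holed wooden blocks on the board.

send_rows(moves="0 0 0 0 -8.1 0 1;0 0 0 0 -8.1 0 1;0 0 0 0 -8.1 0 1;0 0 -0.045 0 0 0 1;0 0 -0.045 0 0 0 1;0 0 -0.045 0 0 0 1;0 0 -0.03 0 0 0 1;0.036 0 -0.016 0 0 0 1;0.036 0 -0.016 0 0 0 1;0.036 0 -0.016 0 0 0 1;0.036 0 -0.016 0 0 0 1;0.036 0 -0.016 0 0 0 1;0.036 0 -0.017 0 0 0 1;0 0.04 0 0 0 0 1;0 0.04 0 0 0 0 1;0 0 0 0 0 0 1")

```text
t: 2.1
eef_pos: [0.4579, 0.3256, 0.1487]
orientation: [-1.575, -0.029, 0.038]
force: [-0.2, -0.0, 0.4]
opening: -0.0001
```

Run:
```python
from nav import *
tell((-.055,.053),.023)
snap('side','s1')
a=cv2.imread('pics/s1.png')[150:320,170:340]; cv2.imwrite('pics/s1c.png',cv2.resize(a,None,fx=3.5,fy=3.5,interpolation=cv2.INTER_CUBIC))
```

```text
t 2.1 jigpos mm [-56.4  52.9] z 148.7 op -0.0001
joints [-0.52  0.73 -0.31  1.83  0.34  0.64  0.58] F [-0.2 -0.   0.4]
turn deg [ 0.25 -0.   -0.32]
shift now [  2.1 125.7   0.7] after turn [1.400e+00 1.257e+02 1.000e-01]
```

View pics/s1c.png

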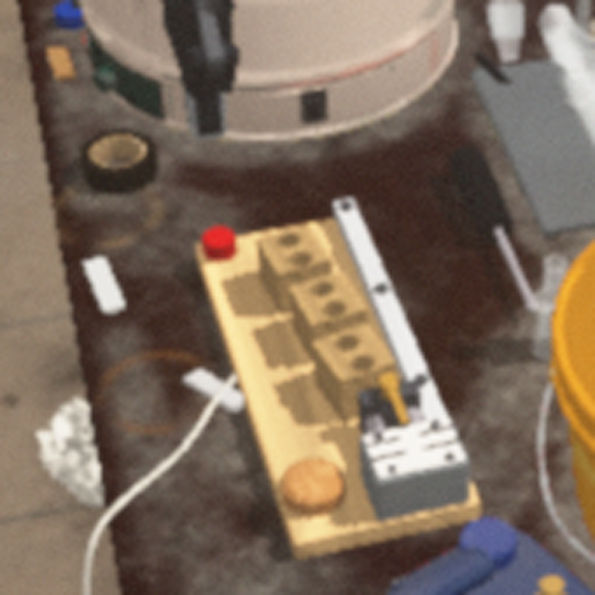

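The picture shows the shut fingertips above and in front of block c, around crop (208,130), with the blocks undisturbed. Now going down and pushing c.

send_rows(moves="0 0.04 0 0 0 0 1;0 0.04 0 0 0 0 1;0 0.03 0 0 0 0 1;0 0.015 0 0 0 0 1;0 0 0 0 0 0 1;0.005 0 0 0 0 0 1;0.005 0 0 0 0 0 1;0.005 0 0 0 0 0 1;0.005 0 0 0 0 0 1;0.005 0 0 0 0 0 1;0.005 0 0 0 0 0 1")

```text
t: 3.52
eef_pos: [0.4898, 0.3286, 0.0262]
orientation: [-1.571, -0.033, 0.034]
force: [-1.5, -0.5, -0.2]
opening: 0.0
```

Run:
```python
from nav import *
tell((-.017,.053),.023)
for n in('side','top'):
    snap(n,n+'2')
a=cv2.imread('pics/side2.png')[190:320,190:340]; b=cv2.imread('pics/top2.png')[225:325,220:380]
cv2.imwrite('pics/c2.png',np.hstack([cv2.resize(a,(450,390),interpolation=cv2.INTER_CUBIC)[:300,:350],cv2.resize(b,(450,300),interpolation=cv2.INTER_CUBIC)]))
```

```text
t 3.52 jigpos mm [-24.3  54.6] z 26.2 op 0.0
joints [-0.54  0.95 -0.22  1.8   0.43  0.45  0.55] F [-1.5 -0.5 -0.2]
turn deg [ 0.01 -0.01 -0.02]
shift now [ 7.3  3.2 -1.6] after turn [ 7.3  3.2 -1.6]
```

View pics/c2.png

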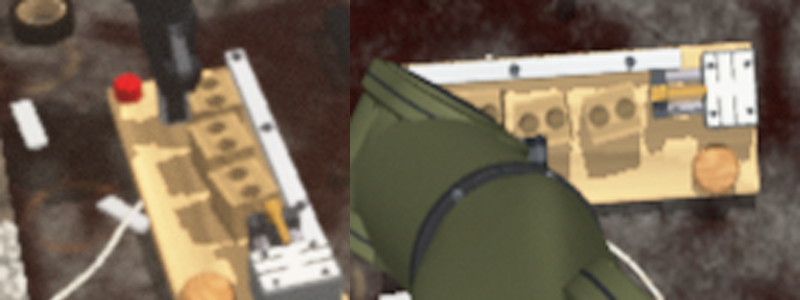

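Side view shows the fingers behind block c, moving it to the fence with about 1.5 N. Creeping on until the force rises.

send_rows(moves="0.002 0 0 0 0 0 1;0.002 0 0 0 0 0 1;0.002 0 0 0 0 0 1")

```text
t: 4.0
eef_pos: [0.4957, 0.3289, 0.0262]
orientation: [-1.571, -0.033, 0.033]
force: [-0.6, 0.2, -0.5]
opening: -0.0001
```

send_rows(moves="0.001 0 0 0 0 0 1;0.001 0 0 0 0 0 1")

```text
t: 4.25
eef_pos: [0.4977, 0.329, 0.0263]
orientation: [-1.571, -0.033, 0.033]
force: [-0.0, 0.3, -0.7]
opening: -0.0002
```

send_rows(moves="0.001 0 0 0 0 0 1;0.001 0 0 0 0 0 1")

```text
t: 4.5
eef_pos: [0.4986, 0.3289, 0.0262]
orientation: [-1.571, -0.032, 0.035]
force: [-4.2, -1.2, 3.4]
opening: -0.0002
```

send_rows(moves="0.001 0 0 0 0 0 1;0.001 0 0 0 0 0 1;0 0 0 0 0 0 1")

```text
t: 4.88
eef_pos: [0.4986, 0.3289, 0.0262]
orientation: [-1.572, -0.031, 0.038]
force: [-7.0, -0.9, 5.4]
opening: -0.0001
```

Run:
```python
from nav import *
tell((-.045,.0),.023)
for n in('side',):
    snap(n,n+'3')
a=cv2.imread('pics/side3.png')[200:290,210:320]
cv2.imwrite('pics/c3.png',cv2.resize(a,None,fx=6,fy=6,interpolation=cv2.INTER_CUBIC))
```

```text
t 4.88 jigpos mm [-15.5  54.5] z 26.2 op -0.0001
joints [-0.53  0.95 -0.24  1.77  0.43  0.47  0.56] F [-7.  -0.9  5.4]
turn deg [ 0.09  0.06 -0.28]
shift now [-29.5   3.5 -54.5] after turn [-29.5   3.2 -54.5]
```

View pics/c3.png

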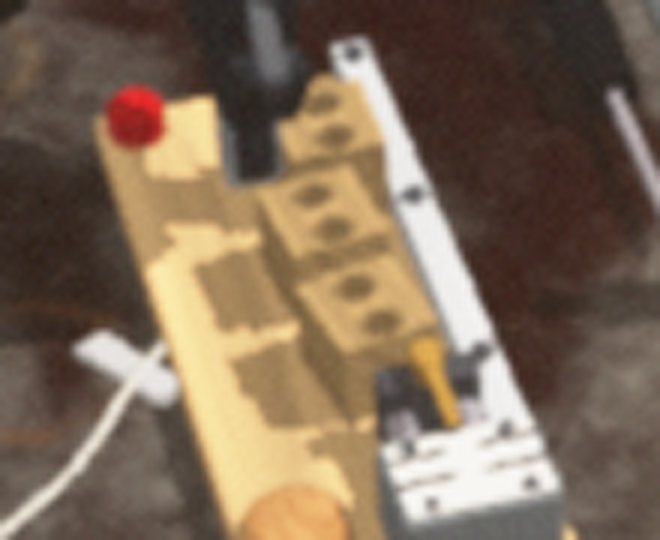

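c is flush with the fence at (335,115) in the crop. Next is b.

send_rows(moves="-0.015 0 0 0 0 0 1;-0.015 0 0 0 0 0 1;0 0 -0.027 0 0 0 1;0 0 -0.0275 0 0 0 1;0 0 0 0 0 0 1;0.005 0 0 0 0 0 1;0.005 0 0 0 0 0 1;0.005 0 0 0 0 0 1;0.005 0 0 0 0 0 1;0.003 0 0 0 0 0 1;0.002 0 0 0 0 0 1")

```text
t: 6.3
eef_pos: [0.4991, 0.2745, 0.0263]
orientation: [-1.571, -0.033, 0.033]
force: [-0.4, 0.1, -0.3]
opening: 0.0002
```

Run:
```python
from nav import *
tell((-.0155,.0),.023)
```

```text
t 6.3 jigpos mm [-17.3   0.1] z 26.3 op 0.0002
joints [-0.46  0.93 -0.22  1.86  0.47  0.4   0.59] F [-0.4  0.1 -0.3]
turn deg [-0.   -0.02 -0.01]
shift now [ 1.8  3.3 -0.1] after turn [ 1.8  3.3 -0.1]
```

send_rows(moves="0.001 0 0 0 0 0 1;0.001 0 0 0 0 0 1;0.001 0 0 0 0 0 1")

```text
t: 6.68
eef_pos: [0.501, 0.2744, 0.0262]
orientation: [-1.571, -0.032, 0.035]
force: [-4.1, -0.6, 2.8]
opening: -0.0003
```

send_rows(moves="0.001 0 0 0 0 0 1;0.0005 0 0 0 0 0 1;0 0 0 0 0 0 1")

```text
t: 7.05
eef_pos: [0.501, 0.2744, 0.0262]
orientation: [-1.572, -0.031, 0.037]
force: [-6.8, -0.3, 3.7]
opening: -0.0
```

Run:
```python
from nav import *
tell((-.045,-.054),.023)
```

```text
t 7.05 jigpos mm [-15.4  -0. ] z 26.2 op -0.0
joints [-0.45  0.94 -0.22  1.85  0.46  0.41  0.6 ] F [-6.8 -0.3  3.7]
turn deg [ 0.08  0.05 -0.23]
shift now [-29.6   3.4 -54. ] after turn [-29.6   3.2 -54. ]
```

b has seated at the same depth (jig x -15.4). Now a.

send_rows(moves="-0.015 0 0 0 0 0 1;-0.015 0 0 0 0 0 1;0 0 -0.027 0 0 0 1;0 0 -0.027 0 0 0 1;0 0 0 0 0 0 1;0.005 0 0 0 0 0 1;0.005 0 0 0 0 0 1;0.005 0 0 0 0 0 1;0.005 0 0 0 0 0 1;0.005 0 0 0 0 0 1;0.002 0 0 0 0 0 1;0.001 0 0 0 0 0 1;0.001 0 0 0 0 0 1")

```text
t: 8.68
eef_pos: [0.5035, 0.221, 0.0262]
orientation: [-1.571, -0.032, 0.036]
force: [-6.1, 1.1, 3.1]
opening: -0.0002
```

Run:
```python
from nav import *
tell((-.0155,-.054),.023)
```

```text
t 8.68 jigpos mm [-15.3 -53.5] z 26.2 op -0.0002
joints [-0.37  0.92 -0.21  1.92  0.5   0.35  0.64] F [-6.1  1.1  3.1]
turn deg [ 0.01  0.03 -0.12]
shift now [-0.2  3.2 -0.5] after turn [-0.2  3.2 -0.5]
```

send_rows(moves="-0.015 0 0 0 0 0 1;-0.015 0 0 0 0 0 1;0 -0.05 0 0 0 0 1;0 -0.05 0 0 0 0 1;0 0 0.055 0 0 0 1;0 0 0.055 0 0 0 1;0 0 0.05 0 0 0 1;0 0 0 0 10 0 1;0 0 0 0 10 0 1;0 0 0 0 10 0 1;0 0 0 0 10 0 1;0 0 0 0 10 0 1;0 0 0 0 10 0 1;0 0 0 0 10 0 1;0 0 0 0 10 0 1;0 0 0 0 10 0 1;0 0 0 0 0 0 1")

```text
t: 10.8
eef_pos: [0.4685, 0.3792, 0.1264]
orientation: [-1.229, 1.176, -1.178]
force: [-0.7, 0.7, -0.5]
opening: -0.0002
```

Run:
```python
from nav import *
tell((.012,.108),.023,'y')
for n in('side','top'):
    snap(n,n+'4')
a=cv2.imread('pics/side4.png')[200:310,210:320]; b=cv2.imread('pics/top4.png')[225:325,220:380]
cv2.imwrite('pics/c4.png',cv2.resize(a,None,fx=5,fy=5,interpolation=cv2.INTER_CUBIC))
cv2.imwrite('pics/d4.png',cv2.resize(b,None,fx=5,fy=5,interpolation=cv2.INTER_CUBIC))
```

```text
t 10.8 jigpos mm [-43.5 106.1] z 126.4 op -0.0002
joints [-0.82  0.8   0.12  1.74 -0.14  0.61 -0.58] F [-0.7  0.7 -0.5]
turn deg [-0.06  0.09  0.03]
shift now [ -1.9 103.5  55.4] after turn [ -1.9 103.4  55.5]
```

View pics/c4.png

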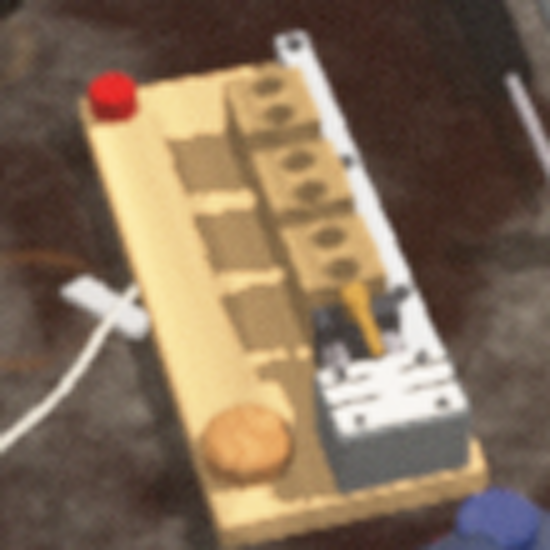

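View pics/d4.png

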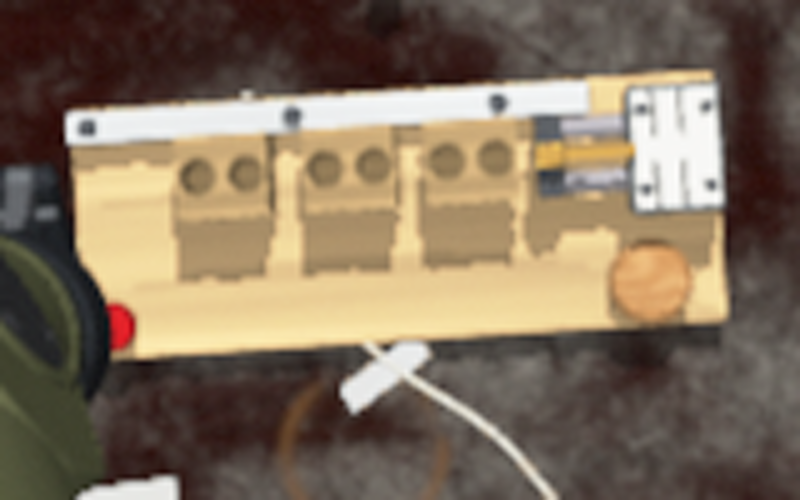

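All three stand flush in a straight row (tops at crop y≈165, evenly parallel to the fence), with gaps and the stop at rest. Going to the open end.

send_rows(moves="0 0 0.027 0 0 0 1;0 0 0.026 0 0 0 1;0 0.04 0 0 0 0 1;0 0.035 0 0 0 0 1;0 0.025 0 0 0 0 1;0 0 0 0 0 0 1;0.01 0 0 0 0 0 1;0.005 0 0 0 0 0 1;0.005 0 0 0 0 0 1;0.004 0 0 0 0 0 1;0.004 0 0 0 0 0 1;0.004 0 0 0 0 0 1;0.004 0 0 0 0 0 1;0.004 0 0 0 0 0 1")

```text
t: 12.65
eef_pos: [0.5227, 0.3415, 0.0263]
orientation: [-1.229, 1.178, -1.178]
force: [-1.1, 1.4, 0.8]
opening: 0.0
```

Run:
```python
from nav import *
tell((.012,.0305),.026,'y')
```

```text
t 12.65 jigpos mm [ 9.1 66.1] z 26.3 op 0.0
joints [-0.69  0.97  0.08  1.7  -0.14  0.48 -0.49] F [-1.1  1.4  0.8]
turn deg [-0.01 -0.01 -0.02]
shift now [35.6  0.3  2.9] after turn [35.6  0.3  2.9]
```

send_rows(moves="0.003 0 0 0 0 0 1;0.003 0 0 0 0 0 1;0.003 0 0 0 0 0 1;0.003 0 0 0 0 0 1;0.003 0 0 0 0 0 1;0.003 0 0 0 0 0 1;0.002 0 0 0 0 0 1")

```text
t: 13.52
eef_pos: [0.5236, 0.3215, 0.0263]
orientation: [-1.229, 1.178, -1.178]
force: [-0.4, 2.7, -0.5]
opening: 0.0004
```

Run:
```python
from nav import *
tell((.012,.0305),.026,'y')
for n in('side','top'):
    snap(n,n+'5')
a=cv2.imread('pics/side5.png')[200:310,210:320]; b=cv2.imread('pics/top5.png')[225:325,220:380]
cv2.imwrite('pics/c5.png',cv2.resize(a,None,fx=5,fy=5,interpolation=cv2.INTER_CUBIC))
cv2.imwrite('pics/d5.png',cv2.resize(b,None,fx=5,fy=5,interpolation=cv2.INTER_CUBIC))
```

```text
t 13.53 jigpos mm [ 9.1 46.1] z 26.3 op 0.0004
joints [-0.66  0.96  0.07  1.73 -0.13  0.45 -0.47] F [-0.4  2.7 -0.5]
turn deg [-0.   -0.02 -0.01]
shift now [15.6  0.3  2.9] after turn [15.6  0.3  2.9]
```

View pics/c5.png

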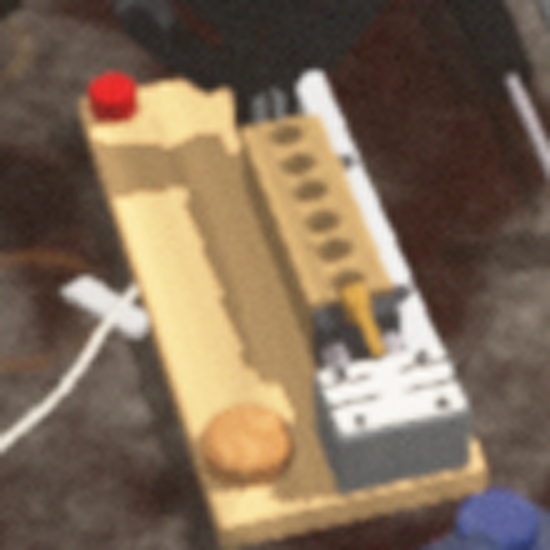

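View pics/d5.png

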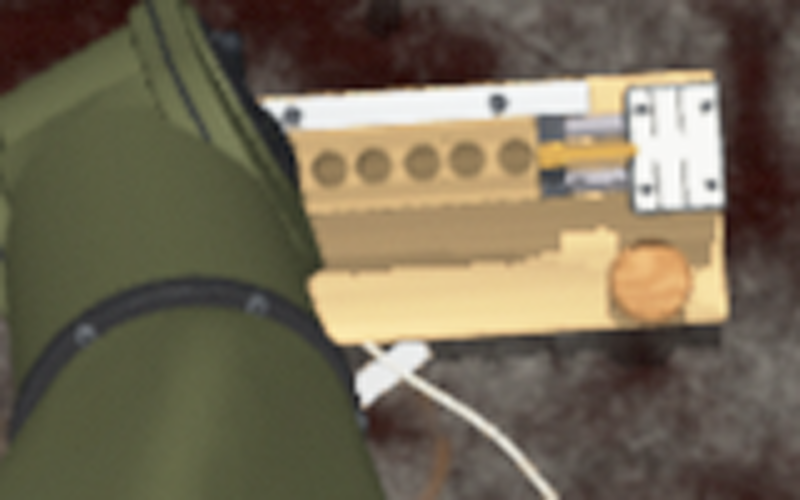

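The row is closed, touching the plate, and the pointer is still at rest. Pressing slowly.

send_rows(moves="0.002 0 0 0 0 0 1;0.002 0 0 0 0 0 1;0.002 0 0 0 0 0 1;0.002 0 0 0 0 0 1;0.002 0 0 0 0 0 1;0.002 0 0 0 0 0 1;0 0 0 0 0 0 1")

```text
t: 14.5
eef_pos: [0.5242, 0.3114, 0.0265]
orientation: [-1.227, 1.178, -1.176]
force: [-0.2, 6.3, -2.2]
opening: 0.0004
```

Run:
```python
from nav import *
tell((.012,.0305),.026,'y')
for n in('side','top'):
    snap(n,n+'6')
a=cv2.imread('pics/side6.png')[200:310,210:320]; b=cv2.imread('pics/top6.png')[225:285,260:380]
cv2.imwrite('pics/c6.png',cv2.resize(a,None,fx=5,fy=5,interpolation=cv2.INTER_CUBIC))
cv2.imwrite('pics/d6.png',cv2.resize(b,None,fx=6,fy=6,interpolation=cv2.INTER_CUBIC))
```

```text
t 14.5 jigpos mm [ 9.2 36. ] z 26.5 op 0.0004
joints [-0.65  0.96  0.06  1.75 -0.13  0.44 -0.45] F [-0.2  6.3 -2.2]
turn deg [-0.05  0.04 -0.16]
shift now [5.5 0.5 2.8] after turn [5.5 0.5 2.8]
```

View pics/c6.png

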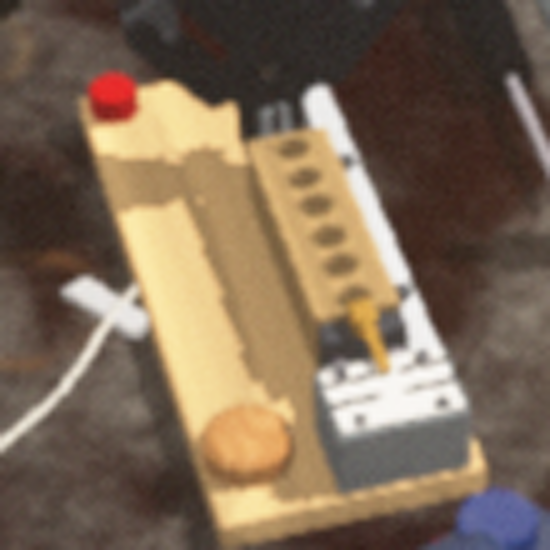

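View pics/d6.png

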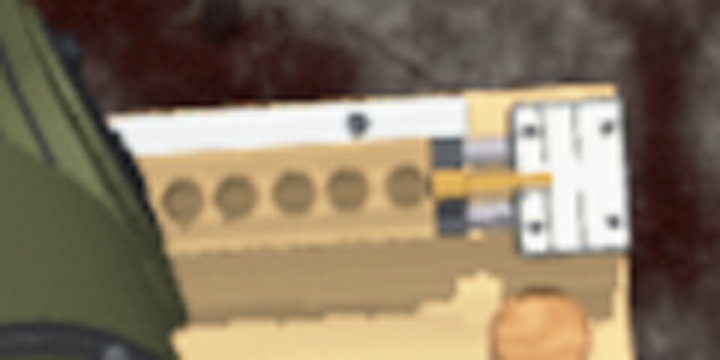

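send_rows(moves="0.001 0 0 0 0 0 1;0.001 0 0 0 0 0 1;0.001 0 0 0 0 0 1;0.001 0 0 0 0 0 1;0.001 0 0 0 0 0 1;0 0 0 0 0 0 1;0 0 0 0 0 0 1;0 0 0 0 0 0 1")

```text
t: 15.6
eef_pos: [0.5244, 0.3081, 0.0266]
orientation: [-1.225, 1.178, -1.174]
force: [0.1, 8.6, -0.8]
opening: 0.0
```

Run:
```python
from nav import *
tell((.012,.0305),.026,'y')
for n in('side','top'):
    snap(n,n+'7')
a=cv2.imread('pics/side7.png')[200:310,210:320]; b=cv2.imread('pics/top7.png')[225:285,260:380]
cv2.imwrite('pics/c7.png',cv2.resize(a,None,fx=5,fy=5,interpolation=cv2.INTER_CUBIC))
cv2.imwrite('pics/d7.png',cv2.resize(b,None,fx=6,fy=6,interpolation=cv2.INTER_CUBIC))
```

```text
t 15.6 jigpos mm [ 9.3 32.6] z 26.6 op 0.0
joints [-0.64  0.96  0.06  1.75 -0.12  0.43 -0.45] F [ 0.1  8.6 -0.8]
turn deg [-0.09  0.1  -0.27]
shift now [2.1 0.6 2.7] after turn [2.1 0.6 2.7]
```

View pics/c7.png

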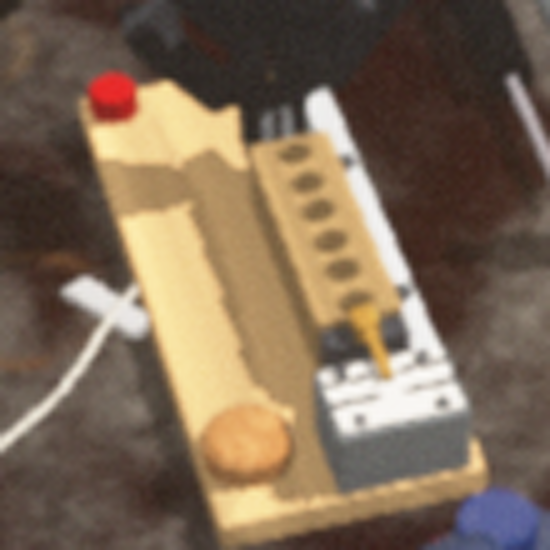

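View pics/d7.png

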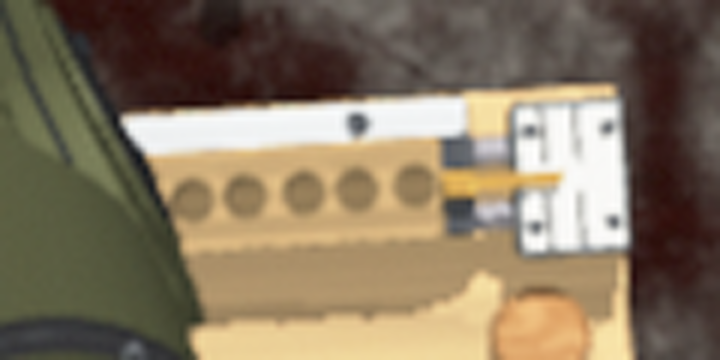

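Run:
```python
from nav import *
for n in('side','top'):
    for tag in (n+'4',n+'7'):
        s=dict(np.load('pics/%s.npz'%tag)); im=cv2.cvtColor(s['color'],cv2.COLOR_RGB2GRAY)
        k=4; big=cv2.resize(im,None,fx=k,fy=k,interpolation=cv2.INTER_CUBIC)
        bh=cv2.morphologyEx(big,cv2.MORPH_BLACKHAT,cv2.getStructuringElement(cv2.MORPH_ELLIPSE,(41,41)))
        nl,l,st_,ce=cv2.connectedComponentsWithStats((bh>22).astype(np.uint8))
        out=[]
        for i in range(1,nl):
            p=(ce[i]+.5)/k-.5; j=wj(q,ray(s,p,.049))
            if 80<st_[i][4]<900 and abs(j[0]-.012)<.012 and -.12<j[1]<.09: out.append((round(j[1]*1e3,1),round(j[0]*1e3,1),int(st_[i][4])))
        print(tag,sorted(out))
s=robot.sense();print(s['t'],s['force'])
```

```text
side4 [(np.float64(-74.0), np.float64(12.5), 595), (np.float64(63.9), np.float64(15.5), 835)]
side7 [(np.float64(-32.4), np.float64(12.9), 511), (np.float64(-13.7), np.float64(13.1), 480), (np.float64(7.0), np.float64(13.0), 351), (np.float64(27.8), np.float64(10.4), 146), (np.float64(28.7), np.float64(20.8), 341)]
top4 [(np.float64(61.6), np.float64(11.6), 889)]
top7 [(np.float64(-67.5), np.float64(11.8), 878), (np.float64(-48.6), np.float64(11.5), 863), (np.float64(-27.5), np.float64(11.6), 882), (np.float64(-8.8), np.float64(11.8), 771)]
15.7 [ 0.12558439  8.86072482 -0.20266236]
```

Run:
```python
from nav import *
tell(mode='y'); print(robot.hand_in())
```

```text
t 15.7 jigpos mm [ 9.3 32.6] z 26.6 op 0.0002
joints [-0.64  0.96  0.06  1.75 -0.12  0.43 -0.45] F [ 0.1  8.9 -0.2]
turn deg [-0.09  0.1  -0.27]
the job is handed in; nothing more can be done
None
```

The three blocks are flush against the fence and closed up against the sprung stop. The arm is still holding a steady push of about 9 N from the open end. I handed the job in at 15.7 s.

I pushed each block onto the fence with the shut fingers at about 6–7 N. Then I turned the tool and pressed the row along the fence from its open end.

What the last checks showed:
- **Pointer:** in the top view the tip is about midway between the two marks (crop pixel 562, marks at 545 and 579). That is about 14 mm of travel, well short of the 32 mm hard end.
- **Gaps:** matching holes on neighbouring blocks were 40.0 and 39.8 mm apart in the top view, against 40 mm for a closed row. The side view gave 39.4 mm for the one pair I could measure.
- **Flush:** the hole centres stand at jig x 11.5–11.8 mm in the top view, against 12 mm nominal. The side view reads about 13 mm, which is within calibration error.
- **Not fully checked:** the arm hid block c's outer hole in the last top view, so the measurements miss that hole. It looked in line with the row in the side view.
- **Surroundings:** the cap and the wooden knob were not moved in the last views. The arm never reached behind the jig, so the screwdriver and the things there should be untouched, but I did not check them one by one at the end.

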